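# Lift the check weight with the weight tongs

## Task

Get the check weight ready for the bench scale: turn the black bar knob on its holder counter-clockwise until it clicks over and the steel keeper has swung fully clear, then take the tongs, close them on the weight's neck and lift it out of its well. The weight may be handled only with the tongs, never touched by the gripper, and the label roll, tape measure and glue tube must be left where they are. Finish while still holding: the weight hangs upright and still in the closed tongs a few centimetres above the middle of the scale's round pan, touching neither scale nor holder, with the keeper left open.

Things in the scene. Friction and masses are not known exactly. Their poses are not given: they have to be found in the camera images.
- holder: Grey check-weight holder fixed to the worktop: a block 74 (x) x 170 (y) x 30 mm high on an 82 x 178 mm foot plate. Origin: centre of the underside; z up. The weight's round well (26 mm across, 14 mm deep) is at y = -50 mm, the knob axis at y = +38 mm (88 mm apart). The keeper plate is 42 to 46 mm above the worktop and reaches 102 mm from the knob axis.
- keeper (a joint): Steel keeper and knob turn together: 0 closed (fork round the weight's neck, 2 mm above its shoulder), 1.2 rad fully open at the stop. Positive = counter-clockwise from above; the fork leaves the neck towards the holder's +x. A spring plunger resists from about 0.35 rad, peaks near 0.15 N m and clicks past at 0.6 rad; after 0.85 rad it turns freely to the stop.
- knob_grip (a point): Grip point of the black bar knob, on its axis, 73 mm above the worktop. Its x, y, z axes turn with the knob. The bar is 42 mm long along this point's y, 14 mm thick along its x, and stands from 51 to 83 mm above the worktop. At rest (closed) the bar lies along the line from the knob to the weight.
- weight: Steel knob weight, 110 g, round, 51 mm tall, standing 14 mm deep in the holder's well (1.2 mm play all round). Origin: centre of the underside (16 mm above the worktop at the start); z up. Body 24 mm across to the shoulder at 24 mm, neck 10 mm across from 24 to 40 mm, head 17 mm across from 40 to 51 mm above the origin.
- weight_neck (a point): Middle of the weight's neck, 32 mm above its underside.
- tongs: Spring tongs lying on their side, about 80 g, 200 x 51 x 18 mm high; they close in the horizontal plane. Origin: underside, midway between the two black finger pads; x points to the jaws, z up. Hinge pin at x = -90 mm, jaws at x = +90 mm. The spring pushes each pad out with about 7 N when open, 10 N when closed on the neck.
- tongs_grip (a point): Midway between the finger pads, 9 mm above the underside. Pads: 34 mm long (x), 18 mm high; width over both along y 45 mm open, 33 mm with the jaws on the 10 mm neck. A gripper opening of about 42 mm carries the tongs with the jaws still open; closing further with 30 N closes the jaws firmly on the neck.
- tongs_tip (a point): Midway between the jaws, 90 mm ahead of tongs_grip at the same height. Clear gap between the open jaws 33 mm, width over them 51 mm; each jaw is a shallow upright V that centres itself on the neck, 8 mm high (rubber backing 10 mm).
- tong_left (a joint): Closing angle of the left tong arm: 0 open, about 0.067 rad when the jaws hold the neck, 0.075 stop. The right arm closes by the same angle.
- jaw_left: Rubber jaw of the left arm (the +y side of the tongs), part of the tongs. Origin lies at the tongs' hinge pin, not at the jaw.
- jaw_right: Rubber jaw of the right arm (the -y side of the tongs), part of the tongs. Origin lies at the tongs' hinge pin, not at the jaw.
- scale: White bench scale fixed to the worktop, about 200 (x) x 150 (y) mm, sloping display towards -x. Origin: underside, 10 mm in front (-x) of the pan centre.
- pan (a point): Centre of the top face of the scale's round steel pan, 130 mm across, 48 mm above the worktop; z up.
- label_roll: Bystander: white label roll lying flat, 62 mm across, 36 mm high. Origin: centre of the underside.
- tape_measure: Bystander: pocket tape measure, 47 x 78 x 64 mm high. Origin: centre of the underside.
- glue_tube: Bystander: glue tube lying flat, 51 x 181 x 34 mm high. Origin: centre of the underside.

How it is judged (in metres and radians):
On the way, in this order (a step that is already met when the one before it is completed fails the run):
1. the keeper has been turned past its click to the open stop while the weight still stands in its well (value of joint keeper above 1.1 rad and z of weight in the frame of holder below 0.022 m), for 0.2 s.
2. the weight is lifted clear of the well between both jaws of the tongs (z of weight in the frame of holder above 0.04 m and contact force between each of jaw_left, jaw_right and weight above 1 N and contact force between the fingers and tongs above 1 N), for 0.2 s.
At the end, for the whole second after the job is handed in: Weight held by its neck (within 12 mm) between both jaws (over 1.5 N each) of the gripped tongs, underside 10-100 mm above the pan, within 35 mm of its centre, tilted under 0.35 rad, slower than 0.02 m/s; weight and tongs touch neither scale nor holder; keeper over 1.1 rad (distance between tongs_tip and weight_neck below 0.012 m and horizontal distance between weight and pan below 0.035 m and z of weight in the frame of pan between 0.01 and 0.1 m and angle between weight's own z axis and vertical below 0.35 rad and linear speed of weight below 0.02 m/s and contact force between each of jaw_left, jaw_right and weight above 1.5 N and contact force between the fingers and tongs above 3 N and contact force between each of scale, holder and weight below 0.05 N and contact force between each of scale, holder and tongs below 0.05 N and value of joint keeper above 1.1 rad); the arm keeps its last pose, push and grip.
It fails at once if the gripper or arm touched the weight (contact force between any of the fingers, the arm and weight above 0.3 N).
It fails at once if a bystander was moved by more than 2 cm (distance of any of label_roll, tape_measure, glue_tube from where it was at the start of the episode above 0.02 m).
It also fails if it takes over 64 s, if anything falls off the work surface, if the arm or the gripper's body presses on something with over 40 N, if the wrist force passes 120 N, or if a joint passes its speed limit or range.

## Robot

A 6-joint arm with a two-finger parallel gripper is mounted at the origin on the work surface; the furniture and walls round the work are solid. World frame = base frame: x ahead of the robot, y to its left, z up, the work surface at z = 0. Lengths are in mm, angles in degrees, forces in N, time in s.
With the tool pointing down it reaches from about 275 to 750 mm from the base axis. Payload 10.2 kg.
Tool frame: the origin (TCP) lies on the front face of the gripper's body, between the roots of the fingers; the fingertips stand 64 mm ahead of it and the grasp point (between the pads) lies 45 mm ahead of it (ctrl.tip_extent is the distance from the TCP to the fingertips, in mm); z points along the fingers, y is the line along which they close (so a half turn about z gives the same grasp; the last joint's range is limited). The gripper opens to 88 mm and grips with 3 to 60 N. Pads are 18 mm wide; open, the fingers measure 123 mm over their backs; the gripper's body (75 mm by 187 mm) begins 45 mm behind the grasp point.
Start: joints at [-89.92, 17.928, 85.812, -0, 76.261, -12.8], TCP at [117.015, -511.8, 302.72] pointing down, gripper open.
Joint ranges: [-168.41, 168.41], [-55.51, 124.54], [10.69, 146.95], [-70.63, 250.63], [1, 178], [-165.06, 165.06]. Speed limits (degrees/s): [136.94, 136.94, 172.46, 180, 180, 180].

## Interface

Orientations are given as a 3x3 rotation matrix whose columns are the frame's x, y, z axes.
In Python, from rig import ctrl, vision gives the robot as it stands.
- The arm moves only by the tool play_rows, never from a script. Its argument "series" is a list of rows, each a list of 4 numbers: the shift along the tool's x, y, z in m, then the turn about the tool's z in rad. In form: [[dx, dy, dz, roll], ...]. A call has 1 to 8 rows; each row is the pose to reach, as a shift and turn from the pose commanded when the call began, along the tool's axes at that moment; what a row does not reach only later rows make up. A row lasts 1/10 s, in which the tool goes at most 50 mm and 8.59 degrees, less where a joint would pass 70% of its speed; a pose out of reach is approached as far as the arm can. A call with a gripper value outside its range is refused whole. "hand" is the finger opening in m, from 0 to 0.0881, set as the call begins (left out, the last holds). The fingers move at their own pace and stop on an object; "newtons" is the grip in N (left out, the last holds). Time passes only in rows, so rows that repeat a pose let the fingers close. It gives the time, the measured TCP pose, the force, the opening and the grip force at its end, in the units of the state.
- ctrl.sense(): the state, without advancing time (a new reading comes with each control period).
- vision.capture(name): name is "side" or "top" or "wrist"; returns a dict with "pixels" (400x640x3 uint8, red, green, blue), "range_z" (400x640 float32, mm along the optical axis (not along the pixel's ray), 0 where there is no reading), "fx", "fy", "cx", "cy" (pixels), "D" ([k1, k2, p1, p2, k3] as OpenCV has them; the pictures are not rectified), "R" (3x3) and "t" (3): a world point X has camera coordinates R X + t. Camera axes: x right, y down, z forward; pixel columns grow to the right and rows downward; lengths in mm; the calibration is good to about 2 mm. A picture is of the moment at which its call begins.
- ctrl.job_done(): hands the job in; it is judged then, once.
The state is a dict: "t": time; "joints": joint angles; "joint_vel": joint speeds; "tau": joint torques, N m; "eef_pos": TCP position; "tcp_rot": TCP orientation; "ft_force": force on the tool from outside, world axes, zero at the start; "ft_torque": the same for the moment, N m; "opening": finger opening in mm; "finger_force": force on a finger pad.
Only numpy, scipy, OpenCV 4.12 (cv2) and the standard library are available. Lean on these libraries where they do the work, as an engineer would, in place of code of your own. Each camera call takes 0.05 s, during which the arm holds its last target. There are 200 camera calls.

## Working session

There is one attempt and no reset: what is moved stays moved. The work goes in short steps, Python scripts to look and compute and a tool call to move; the robot and the scene stay as the last step left them, time stands still between calls to the robot, and variables do not carry over. Pictures are saved under pics/ and viewed, at most 10 in all, crops included, and the job is handed in when it is done.

Besides the shell and the picture viewer there is one more tool, called in YAML: its name, and indented under it one key for each argument. play_rows: Moves the arm, as the interface text tells. Its arguments: {"type":"object","properties":{"series":{"type":"array"},"hand":{"type":"number"},"newtons":{"type":"number"}},"required":["series"]}

```bash
mkdir -p pics
cat > h.py <<'E'
import numpy as np, cv2
from rig import ctrl, vision
def K(c): return np.array([[c['fx'],0,c['cx']],[0,c['fy'],c['cy']],[0,0,1.]])
def ray(c,u,v):
    p=cv2.undistortPoints(np.array([[[u,v]]],float),K(c),np.array(c['D'],float))[0,0]
    R=np.array(c['R']);t=np.array(c['t'])
    return -R.T@t, R.T@np.array([p[0],p[1],1.])
def onplane(c,u,v,z):
    o,d=ray(c,u,v); return o+d*(z-o[2])/d[2]
def cloud(c):
    v,u=np.mgrid[0:400,0:640]
    p=cv2.undistortPoints(np.stack([u,v],-1).reshape(-1,1,2).astype(float),K(c),np.array(c['D'],float))[:,0]
    z=c['range_z'].reshape(-1,1)
    X=np.hstack([p*z,z]); 
    W=(X-np.array(c['t']))@np.array(c['R'])
    W[z[:,0]==0]=np.nan
    return W.reshape(400,640,3)
def save(c,n): cv2.imwrite('pics/'+n,cv2.cvtColor(c['pixels'],cv2.COLOR_RGB2BGR))
E
python3 - <<'E'
from h import *
for n in ['top','side']:
    c=vision.capture(n); save(c,n+'0.png'); np.save(n+'0.npy',c,allow_pickle=True)
    print(n,c['fx'],-np.array(c['R']).T@np.array(c['t']),np.array(c['R'])[2])
s=ctrl.sense(); print(s['t'],s['eef_pos'],s['tcp_rot'],s['opening'])
E
```

```text
top 407.8617347485716 [424.75218589 -17.92210019 929.87592366] [ 0.09110806 -0.00902212 -0.99580014]
side 449.3435023968521 [ 406.73525468 -713.5758313   686.59933916] [ 0.11898456  0.73621679 -0.6662038 ]
0.1 [ 116.99591936 -511.6536094   302.24817767] [[ 9.74850695e-01  2.22858975e-01  1.42247654e-06]
 [ 2.22858839e-01 -9.74850107e-01  1.09869130e-03]
 [ 2.46239919e-04 -1.07074297e-03 -9.99999396e-01]] 88.01855859723601
```

View pics/top0.png

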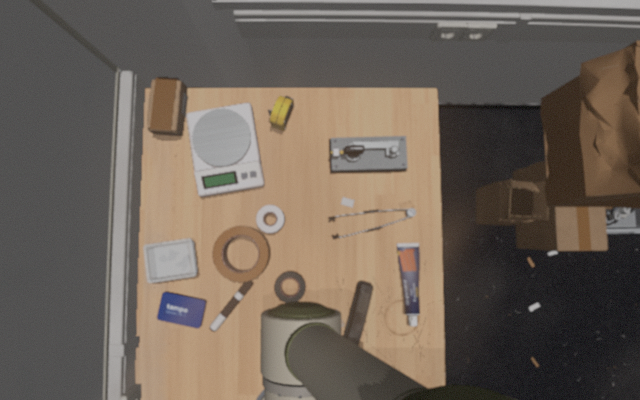

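View pics/side0.png

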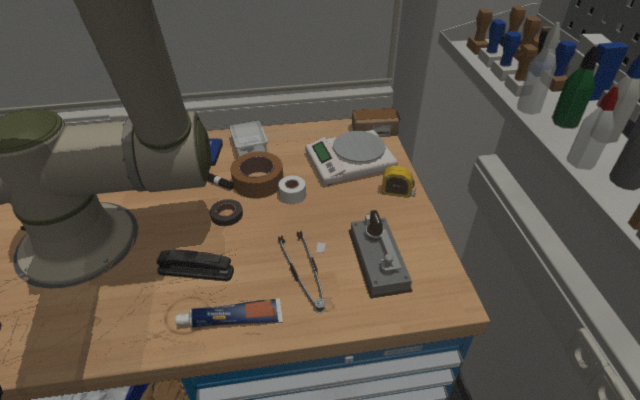

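The top view shows the holder at about (368,155), with the knob at (350,152) and the weight at (392,152). The tongs have their hinge at (410,213) and jaws at (332,218) and (335,237). The pan is at (222,138), the tape at (281,112), the label roll at (270,219) and the glue at (408,280). The side view agrees: knob (375,222), weight (391,265), hinge (319,303).

Run:
```python
from h import *
t=np.load('top0.npy',allow_pickle=True).item(); s=np.load('side0.npy',allow_pickle=True).item()
bgr=lambda c:cv2.cvtColor(c['pixels'],cv2.COLOR_RGB2BGR)
a=cv2.resize(bgr(t)[125:250,320:425],None,fx=3.8,fy=3.8,interpolation=cv2.INTER_CUBIC)
b=cv2.resize(bgr(s)[205:315,270:420],None,fx=2.6,fy=2.6,interpolation=cv2.INTER_CUBIC)
o=np.zeros((475,800,3),np.uint8);o[:a.shape[0],:a.shape[1]]=a;o[:b.shape[0],400:400+b.shape[1]]=b[:,:400]
cv2.imwrite('pics/crop.png',o)
for n,c in (('top',t),('side',s)):
    W=cloud(c); x,y,z=W[...,0],W[...,1],W[...,2]
    print(n,'table z',np.nanmedian(z[(z<15)&(z>-15)]))
    def blob(nm,m):
        P=W[m]; 
        if len(P)<3: print(nm,len(P));return
        r=cv2.minAreaRect(P[:,:2].astype(np.float32)); print(nm,len(P),'med',np.nanmedian(P,0).round(1),'rect',np.round(r[0],1),np.round(r[1],1),round(r[2],1))
    def reg(u0,v0,u1,v1):
        m=np.zeros((400,640),bool);m[v0:v1,u0:u1]=1;return m
    H=reg(322,128,415,182) if n=='top' else reg(340,200,420,300)
    T=reg(322,200,420,245) if n=='top' else reg(270,225,332,315)
    S=reg(180,95,268,200) if n=='top' else reg(300,120,400,190)
    blob('holder block',H&(z>24)&(z<35)); blob('keeper',H&(z>39)&(z<50)); blob('knob>72',H&(z>72)&(z<95)); blob('high 58-72',H&(z>58)&(z<72))
    blob('tongs',T&(z>8)&(z<30))
    blob('pan',S&(z>43)&(z<60))
```

```text
top table z -0.3602223182534615
holder block 1731 med [ 597.9 -150.7   29.7] rect [ 609.5 -147.4] [ 75.  171.1] 1.7
keeper 455 med [ 621.3 -153.4   45.7] rect [ 611.6 -135.6] [ 41.  150.3] 3.2
knob>72 141 med [ 606.7 -109.3   82. ] rect [ 608.1 -108.9] [14.1 40.5] 2.5
high 58-72 73 med [ 607.7 -193.7   65.8] rect [ 608.8 -146.8] [ 14.8 117.7] 1.0
tongs 328 med [ 468.1 -158.    14.9] rect [ 460.2 -155.5] [ 50.4 194.3] 11.4
pan 2728 med [639.  182.   47.8] rect [656.5 191. ] [193.3 140. ] 13.4
side table z -0.673130887483989
holder block 1821 med [ 599.4 -168.2   29.4] rect [ 611.1 -149.5] [ 75.7 172.7] 1.5
keeper 494 med [ 621.8 -158.3   45.2] rect [ 614.3 -138.5] [ 40.9 152. ] 6.5
knob>72 147 med [ 608.2 -116.4   81.7] rect [ 609.5 -111.8] [13.9 41.9] 2.6
high 58-72 132 med [ 607.9 -163.    64.7] rect [ 609.2 -150.3] [ 16.2 115.2] 3.1
tongs 461 med [ 469.  -169.4   14.4] rect [ 462.9 -158.3] [ 50.4 196.1] 12.1
pan 1586 med [653.2 175.1  47.6] rect [644.1 177.8] [256.5 190.9] 74.2
```

View pics/crop.png

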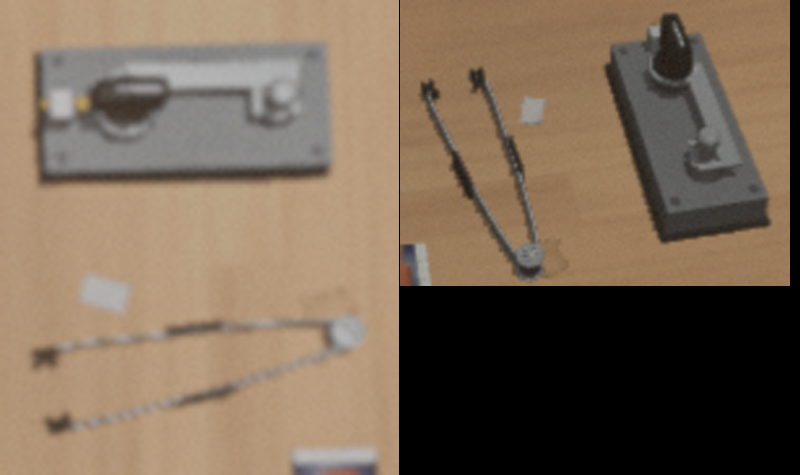

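The zoom shows the knob bar lying towards the weight, the fork closed on the neck, and the tongs with jaws pointing +y (about 101.5°) and pads at crop (195,330) and (207,393). From both views I take the knob at (609,-110), top 82; the holder at (610,-148.5), yaw about 1.7°; and the tongs at about (461.5,-157). I'm moving above the knob.

play_rows:
  series:
    - [0.036, -0.018, 0, -0.14]
    - [0.08, -0.04, 0, -0.28]
    - [0.125, -0.062, 0, -0.42]
    - [0.17, -0.084, 0, -0.56]
    - [0.215, -0.106, 0, -0.7]
    - [0.26, -0.128, 0, -0.84]
    - [0.3, -0.148, 0, -0.97]
    - [0.34, -0.168, 0, -1.1]
  hand: 0.088

```text
t: 0.9
eef_pos: [412.2, -270.6, 302.6]
tcp_rot: [[0.238, 0.971, -0.0], [0.971, -0.238, 0.0], [0.0, -0.0, -1.0]]
ft_force: [0.3, -0.6, 0.3]
opening: 88.1
finger_force: 0.0
```

play_rows:
  series:
    - [0.038, 0.029, 0, -0.1]
    - [0.076, 0.058, 0, -0.2]
    - [0.114, 0.087, 0, -0.28]
    - [0.152, 0.115, 0, -0.28]
    - [0.152, 0.115, 0, -0.28]
    - [0.152, 0.115, 0, -0.28]

```text
t: 1.5
eef_pos: [559.6, -152.3, 302.0]
tcp_rot: [[-0.036, 0.999, -0.001], [0.999, 0.036, 0.0], [0.0, -0.001, -1.0]]
ft_force: [-1.2, 0.5, -0.1]
opening: 87.9
finger_force: 0.0
```

Run:
```python
from h import *
c=vision.capture('wrist'); save(c,'w1.png'); np.save('w1.npy',c,allow_pickle=True)
s=ctrl.sense(); print(s['t'],s['eef_pos'],s['tcp_rot'][:,0]); print(c['fx'],-np.array(c['R']).T@np.array(c['t']),np.array(c['R']))
```

```text
1.55 [ 559.1319597  -153.13716914  302.31619827] [-3.39326946e-02  9.99424101e-01  1.94430469e-04]
334.0297695669766 [557.31377032 -82.11246436 384.64867312] [[ 9.99373942e-01  3.53790116e-02 -2.22294269e-04]
 [ 3.40529889e-02 -9.60174465e-01  2.77318213e-01]
 [ 9.59780299e-03 -2.77152166e-01 -9.60778101e-01]]
```

View pics/w1.png

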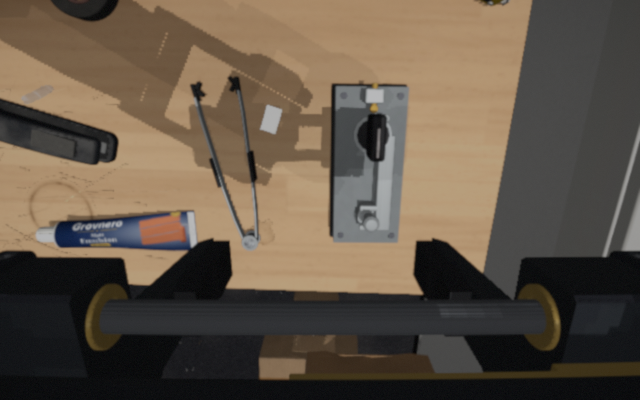

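The wrist view shows the knob bar at (376,137), weight head at (370,222), tongs hinge at (250,241), jaws at (198,90) and (235,83), and pads at (216,172) and (252,166). I'm measuring these from the wrist depth and rays.

Run:
```python
from h import *
t=np.load('top0.npy',allow_pickle=True).item(); w=np.load('w1.npy',allow_pickle=True).item()
W=cloud(w); z=W[...,2]; g=w['pixels'].max(2)
def reg(u0,v0,u1,v1):
    m=np.zeros((400,640),bool);m[v0:v1,u0:u1]=1;return m
def blob(nm,m,zp=None):
    P=W[m]
    if zp is not None:
        v,u=np.where(m); P=np.array([onplane(w,a,b,zp) for a,b in zip(u,v)])
    r=cv2.minAreaRect(P[:,:2].astype(np.float32)); print(nm,len(P),'mean',P.mean(0).round(1),'rect',np.round(r[0],1),np.round(r[1],1),round(r[2],1))
    return P
H=reg(325,80,412,245); T=reg(185,65,270,255)
print('table',np.nanmedian(z[reg(270,140,325,200)]))
blob('block',H&(z>25)&(z<35)); blob('knob',H&(z>74)&(z<95)); blob('head',reg(345,195,392,245)&(z>60)&(z<75))
blob('tongs',T&(z>9)&(z<30)); blob('hinge',reg(235,228,270,255)&(z>9)&(z<30))
dark=(g<45)
blob('padsL',reg(205,150,228,190)&dark&(z>8),18);blob('padsR',reg(242,145,262,185)&dark&(z>8),18)
blob('jawL',reg(188,80,208,102)&dark&(z>6),14);blob('jawR',reg(226,70,245,95)&dark&(z>6),14)
# pan: circle of top view, z~48
Tc=cloud(t); m=(np.abs(Tc[...,2]-48)<4); k=np.zeros((400,640),bool);k[95:200,180:268]=1
hsv=cv2.cvtColor(t['pixels'],cv2.COLOR_RGB2HSV)
m2=(m&k&(hsv[...,2]<185)).astype(np.uint8); m2=cv2.morphologyEx(m2,cv2.MORPH_OPEN,np.ones((5,5)))
cs,_=cv2.findContours(m2,cv2.RETR_EXTERNAL,cv2.CHAIN_APPROX_NONE); b=max(cs,key=cv2.contourArea)
P=np.array([onplane(t,*q[0],48)[:2] for q in b]); print('pan',cv2.fitEllipse(P.astype(np.float32)), cv2.minEnclosingCircle(P.astype(np.float32)))
```

```text
table 0.6517765315314039
block 7365 mean [ 605.7 -144.4   30.7] rect [ 609.9 -148.8] [ 74.6 170.9] 1.6
knob 769 mean [ 607.7 -109.9   83. ] rect [ 608.4 -110.5] [14.2 42. ] 1.6
head 222 mean [ 610.5 -197.2   66.5] rect [ 610.7 -198.1] [16.3 16.1] 44.2
tongs 1725 mean [ 457.8 -151.3   15. ] rect [ 460.3 -157.1] [ 50.9 197.4] 11.2
hinge 282 mean [ 475.7 -241.4   17.3] rect [ 474.2 -240.3] [22.4 28.5] 4.9
padsL 37 mean [ 438.4 -155.    18. ] rect [ 438.8 -156.6] [ 2.2 22. ] 15.7
padsR 146 mean [ 481.  -151.7   18. ] rect [ 481.1 -152.3] [ 5.5 33.9] 7.3
jawL 107 mean [423.8 -73.9  14. ] rect [424.5 -74.7] [ 9.5 16.5] 14.5
jawR 109 mean [464.1 -65.3  14. ] rect [463.7 -65.3] [10.  13.1] 3.4
pan ((640.8519897460938, 182.02186584472656), (125.20713806152344, 127.34292602539062), 149.4714813232422) ((640.5343017578125, 181.77565002441406), 65.35423278808594)
```

play_rows:
  series:
    - [0.02, 0.025, 0.03, 0]
    - [0.041, 0.051, 0.06, 0]
    - [0.041, 0.051, 0.1, 0]
    - [0.041, 0.051, 0.135, 0]
    - [0.041, 0.051, 0.16, 0]
    - [0.041, 0.051, 0.16, 0]
    - [0.041, 0.051, 0.16, 0]
    - [0.041, 0.051, 0.16, 0]

```text
t: 2.35
eef_pos: [609.6, -111.0, 144.8]
tcp_rot: [[-0.033, 0.999, 0.003], [0.999, 0.033, -0.001], [-0.001, 0.003, -1.0]]
ft_force: [0.3, -1.0, 0.4]
opening: 88.0
finger_force: 0.0
```

Run:
```python
from h import *
for i in range(3):
    c=vision.capture('wrist'); s=ctrl.sense(); print(s['t'],s['eef_pos'],s['tcp_rot'][:,0],s['joints'])
save(c,'w2.png'); W=cloud(c); z=W[...,2]
for n in ['top','side']:
    pass
m=(z>74)&(z<95); r=cv2.minAreaRect(W[m][:,:2].astype(np.float32)); print(m.sum(),r, np.argwhere(m).mean(0))
```

```text
2.4 [ 609.56305838 -110.77374588  144.70673389] [-0.0333799   0.99944196 -0.00124817] [-2.11185756e+01  3.83805775e+01  7.88863369e+01 -3.05671874e-03
  6.25566749e+01 -2.30301558e+01]
2.45 [ 609.50401006 -110.57850246  144.38639132] [-0.03357172  0.99943578 -0.00103302] [-2.11040339e+01  3.84022735e+01  7.89016916e+01 -7.96752121e-04
  6.25463928e+01 -2.30276190e+01]
2.5 [ 609.44117158 -110.41957515  144.09245771] [-3.37566370e-02  9.99429727e-01 -8.43105170e-04] [-2.10926007e+01  3.84217400e+01  7.89165923e+01  6.95960509e-04
  6.25367217e+01 -2.30274506e+01]
3850 ((611.1160278320312, -109.05802917480469), (112.69969177246094, 42.08808898925781), 14.2761812210083) [252.67194805 318.35714286]
```

play_rows:
  series:
    - [0, -0.001, 0.012, 0.006]
    - [0, -0.001, 0.025, 0.006]
    - [0, -0.001, 0.025, 0.006]
    - [0, -0.001, 0.025, 0.006]
    - [0, -0.001, 0.025, 0.006]

```text
t: 3.0
eef_pos: [608.3, -110.2, 117.9]
tcp_rot: [[-0.028, 1.0, 0.0], [1.0, 0.028, -0.0], [-0.0, 0.0, -1.0]]
ft_force: [0.5, -0.2, -0.7]
opening: 88.0
finger_force: 0.0
```

play_rows:
  series:
    - [0, 0, 0, 0]
    - [0, 0, 0, 0]
    - [0, 0, 0, 0]
    - [0, 0, 0, 0]
    - [0, 0, 0, 0]
    - [0, 0, 0, 0]
    - [0, 0, 0, 0]
    - [0, 0, 0, 0]
  hand: 0.008
  newtons: 45

```text
t: 3.8
eef_pos: [608.2, -110.1, 117.7]
tcp_rot: [[-0.028, 1.0, 0.0], [1.0, 0.028, 0.0], [0.0, 0.0, -1.0]]
ft_force: [-0.2, -0.2, 0.5]
opening: 26.1
finger_force: 0.0
```

play_rows:
  series:
    - [0, 0, 0, 0]
    - [0, 0, 0, 0]
    - [0, 0, 0, 0]
    - [0, 0, 0, 0]
    - [0, 0, 0, 0]

```text
t: 4.3
eef_pos: [608.0, -110.2, 117.7]
tcp_rot: [[-0.028, 1.0, -0.0], [1.0, 0.028, 0.0], [0.0, -0.0, -1.0]]
ft_force: [-2.6, 0.3, 1.9]
opening: 13.4
finger_force: 45.0
```

play_rows:
  series:
    - [0, 0, 0, -0.1]
    - [0, 0, 0, -0.2]
    - [0, 0, 0, -0.3]
    - [0, 0, 0, -0.38]
    - [0, 0, 0, -0.46]
    - [0, 0, 0, -0.54]
    - [0, 0, 0, -0.62]
    - [0, 0, 0, -0.7]

```text
t: 5.1
eef_pos: [608.4, -110.0, 117.7]
tcp_rot: [[-0.668, 0.744, 0.001], [0.744, 0.668, 0.0], [-0.0, 0.001, -1.0]]
ft_force: [0.6, 1.6, -1.1]
opening: 13.7
finger_force: 45.0
```

play_rows:
  series:
    - [0, 0, 0, -0.1]
    - [0, 0, 0, -0.2]
    - [0, 0, 0, -0.3]
    - [0, 0, 0, -0.4]
    - [0, 0, 0, -0.46]
    - [0, 0, 0, -0.49]
    - [0, 0, 0, -0.49]
    - [0, 0, 0, -0.49]

```text
t: 5.9
eef_pos: [608.6, -109.7, 117.7]
tcp_rot: [[-0.938, 0.346, 0.001], [0.346, 0.938, 0.001], [-0.001, 0.001, -1.0]]
ft_force: [3.5, 4.8, -0.9]
opening: 13.7
finger_force: 45.0
```

Run:
```python
from h import *
s=ctrl.sense(); R=s['tcp_rot']; print(s['t'],s['eef_pos'],np.degrees(np.arctan2(R[1,0],R[0,0])),s['ft_force'],s['ft_torque'],s['finger_force'])
c=vision.capture('top'); W=cloud(c); z=W[...,2]; np.save('top1.npy',c,allow_pickle=True)
save(c,'t1.png'); c=vision.capture('side'); save(c,'s1.png')
```

```text
5.9 [ 608.56958152 -109.66969968  117.74880293] 159.73073164933004 [ 3.46932803  4.75419903 -0.85765619] [ 0.70564573 -0.78873872 -0.03363983] 44.9996477086097
```

play_rows:
  series:
    - [0, 0, 0, -0.02]
    - [0, 0, 0, -0.04]
    - [0, 0, 0, -0.04]
    - [0, 0, 0, -0.04]
    - [0, 0, 0, -0.04]

```text
t: 6.5
eef_pos: [608.6, -109.7, 117.7]
tcp_rot: [[-0.951, 0.31, 0.001], [0.31, 0.951, 0.001], [-0.001, 0.001, -1.0]]
ft_force: [4.1, 3.9, -1.1]
opening: 13.8
finger_force: 45.0
```

Run:
```python
from h import *
s=ctrl.sense(); R=s['tcp_rot']; print(s['t'],s['eef_pos'],np.degrees(np.arctan2(R[1,0],R[0,0])),s['ft_force'],s['ft_torque'],s['finger_force'])
```

```text
6.5 [ 608.56243306 -109.66127889  117.73103698] 161.94839417383744 [ 4.05015963  3.88664704 -1.05164387] [ 0.76726418 -0.73751064 -0.55861757] 44.999957866966724
```

play_rows:
  series:
    - [0, 0, 0, 0.03]
    - [0, 0, 0, 0.03]
    - [0, 0, 0, 0.03]
    - [0, 0, 0, 0.03]
    - [0, 0, 0, 0.03]
    - [0, 0, 0, 0.03]
  hand: 0.06

```text
t: 7.1
eef_pos: [608.1, -110.2, 117.7]
tcp_rot: [[-0.942, 0.336, 0.0], [0.336, 0.942, -0.0], [-0.0, -0.0, -1.0]]
ft_force: [-0.3, -1.0, 1.2]
opening: 58.9
finger_force: 0.0
```

play_rows:
  series:
    - [0, 0, -0.03, 0]
    - [0, 0, -0.07, 0]
    - [0, 0, -0.12, 0.1]
    - [0, 0, -0.15, 0.25]
    - [0, 0, -0.15, 0.4]
    - [0, 0, -0.15, 0.55]
    - [0, 0, -0.15, 0.7]
    - [0, 0, -0.15, 0.85]

```text
t: 7.9
eef_pos: [608.1, -110.1, 267.8]
tcp_rot: [[-0.363, 0.932, -0.0], [0.932, 0.363, -0.0], [-0.0, -0.0, -1.0]]
ft_force: [0.3, -0.5, -0.7]
opening: 59.8
finger_force: 0.0
```

Run:
```python
from h import *
c=vision.capture('top'); save(c,'t2.png'); W=cloud(c); z=W[...,2]
r0=np.zeros((400,640),bool); r0[100:185,320:420]=1
m=r0&(z>39)&(z<52); P=W[m]; print(len(P), P[:,0].max(), P[P[:,0].argmax()])
c=vision.capture('wrist'); save(c,'w3.png')
s=ctrl.sense(); R=s['tcp_rot']; print(s['t'],s['eef_pos'],np.degrees(np.arctan2(R[1,0],R[0,0])),s['opening'])
```

```text
Traceback (most recent call last):
ValueError: zero-size array to reduction operation maximum which has no identity
```

play_rows:
  series:
    - [0.002, -0.04, 0.0, 0.05]
    - [0.005, -0.085, 0.0, 0.1]
    - [0.008, -0.125, 0.02, 0.174]
    - [0.01, -0.154, 0.05, 0.174]
    - [0.01, -0.154, 0.065, 0.174]
    - [0.01, -0.154, 0.065, 0.174]
    - [0.01, -0.154, 0.065, 0.174]
  hand: 0.07

```text
t: 8.65
eef_pos: [461.8, -157.8, 203.4]
tcp_rot: [[-0.204, 0.979, 0.001], [0.979, 0.204, -0.0], [-0.001, 0.001, -1.0]]
ft_force: [0.7, 0.6, -0.3]
opening: 70.0
finger_force: 0.0
```

Run:
```python
from h import *
c=vision.capture('wrist'); save(c,'w3.png'); np.save('w3.npy',c,allow_pickle=True)
a=vision.capture('top'); save(a,'t2.png'); W=cloud(a); z=W[...,2]
r0=np.zeros((400,640),bool); r0[90:185,300:420]=1
m=r0&(z>39)&(z<52); P=W[m]; print('keeper',len(P),P[P[:,0].argmax()] if len(P) else '')
s=ctrl.sense(); R=s['tcp_rot']; print(s['t'],s['eef_pos'],np.degrees(np.arctan2(R[1,0],R[0,0])),s['opening'])
```

```text
keeper 558 [ 710.50517158 -123.90540999   43.34511874]
8.75 [ 462.0750265  -157.75686323  203.69286001] 101.77748575265562 70.25097251963754
```

View pics/w3.png

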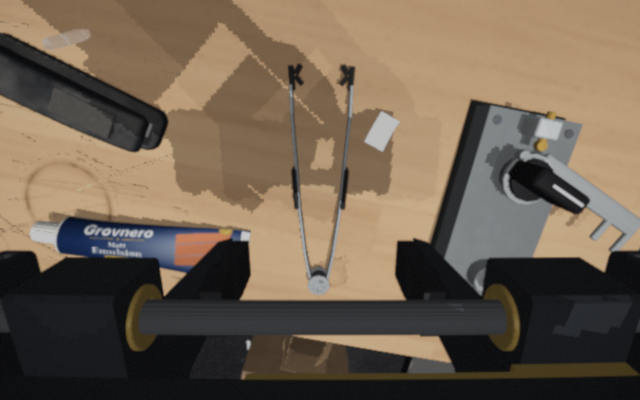

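The keeper has swung clear; its fork now lies at about (610,220), well off the weight. The tongs run straight up the picture: hinge (318,283), pads (296,187) and (344,187), jaws (295,76) and (347,76). I'm measuring them from here.

Run:
```python
from h import *
w=np.load('w3.npy',allow_pickle=True).item(); W=cloud(w); z=W[...,2]; g=w['pixels'].max(2)
def pl(nm,b,zp):
    u0,v0,u1,v1=b; m=np.zeros((400,640),bool); m[v0:v1,u0:u1]=1; m&=(g<50)
    n,l,st,ce=cv2.connectedComponentsWithStats(m.astype(np.uint8)); k=1+st[1:,4].argmax()
    v,u=np.where(l==k); P=np.array([onplane(w,a,b,zp) for a,b in zip(u,v)])
    r=cv2.minAreaRect(P[:,:2].astype(np.float32)); print(nm,len(P),'pix',u.min(),u.max(),v.min(),v.max(),'rect',np.round(r[0],1),np.round(r[1],1),round(r[2],1),'depthz',np.nanmedian(z[l==k]).round(1),np.nanmax(z[l==k]).round(1))
    return np.array(r[0])
a=pl('padL',(288,155,302,220),18);b=pl('padR',(337,155,352,220),18)
c=pl('jawL',(284,60,305,92),13.5);d=pl('jawR',(337,60,358,92),13.5)
h=onplane(w,318.3,283,18); h2=np.zeros((400,640),bool);h2[270:297,305:332]=1; P=W[h2&(z>12)]; print('hinge',h,P.mean(0),cv2.minAreaRect(P[:,:2].astype(np.float32)))
pm=(a+b)/2; jm=(c+d)/2; e=jm-h[:2]; print(pm,jm,'yaw',np.degrees(np.arctan2(e[1],e[0])),np.linalg.norm(e),'mid',(jm+h[:2])/2)
```

```text
padL 112 pix 292 296 168 206 rect [ 439.1 -159.5] [ 2.8 32.4] 14.7 depthz 18.6 20.3
padR 120 pix 341 347 169 207 rect [ 479.3 -152. ] [ 2.9 32.5] 7.3 depthz 18.5 20.4
jawL 173 pix 289 302 65 88 rect [423.5 -74.2] [ 9.8 16.6] 14.6 depthz 13.9 16.3
jawR 133 pix 341 353 66 85 rect [462.1 -65.4] [ 8.5 13.4] 7.1 depthz 13.9 15.6
hinge [ 476.10914921 -242.68775485   18.        ] [ 476.02049357 -242.79012557   18.13541789] ((476.2192077636719, -242.2631378173828), (20.76580047607422, 23.073686599731445), 11.96899127960205)
[ 459.23181152 -155.78131104] [442.76066589 -69.80522537] yaw 100.91807203774987 176.069561077929 mid [ 459.43490755 -156.24649011]
```

play_rows:
  series:
    - [0.0025, -0.0025, 0.04, 0.012]
    - [0.0025, -0.0025, 0.08, 0.012]
    - [0.0025, -0.0025, 0.115, 0.012]
    - [0.0025, -0.0025, 0.125, 0.012]
    - [0.0025, -0.0025, 0.125, 0.012]
    - [0.0025, -0.0025, 0.125, 0.012]
    - [0.0025, -0.0025, 0.125, 0.012]

```text
t: 9.45
eef_pos: [459.2, -156.1, 79.4]
tcp_rot: [[-0.191, 0.982, 0.003], [0.982, 0.191, -0.002], [-0.002, 0.002, -1.0]]
ft_force: [-0.5, -0.4, -0.4]
opening: 70.2
finger_force: 0.0
```

play_rows:
  series:
    - [0, 0, 0.008, 0]
    - [0, 0, 0.012, 0]
    - [0, 0, 0.012, 0]
    - [0, 0, 0.012, 0]
    - [0, 0, 0.012, 0]

```text
t: 9.95
eef_pos: [458.4, -155.8, 65.8]
tcp_rot: [[-0.191, 0.982, 0.0], [0.982, 0.191, -0.0], [-0.0, 0.0, -1.0]]
ft_force: [-0.2, -0.4, 0.2]
opening: 69.5
finger_force: 0.0
```

play_rows:
  series:
    - [0, 0, 0, 0]
    - [0, 0, 0, 0]
    - [0, 0, 0, 0]
    - [0, 0, 0, 0]
    - [0, 0, 0, 0]
    - [0, 0, 0, 0]
  hand: 0.042
  newtons: 20

```text
t: 10.55
eef_pos: [458.4, -155.7, 65.8]
tcp_rot: [[-0.191, 0.982, 0.0], [0.982, 0.191, -0.0], [-0.0, 0.0, -1.0]]
ft_force: [0.3, 0.4, 0.9]
opening: 42.2
finger_force: 7.5
```

play_rows:
  series:
    - [0, 0, -0.01, 0]
    - [0, 0, -0.03, 0]
    - [0, 0, -0.06, 0]
    - [0, 0, -0.09, 0.1]
    - [-0.01, -0.002, -0.1, 0.2]
    - [-0.02, -0.004, -0.1, 0.32]
    - [-0.03, -0.006, -0.1, 0.44]
    - [-0.041, -0.008, -0.1, 0.56]

```text
t: 11.35
eef_pos: [458.3, -197.8, 166.5]
tcp_rot: [[0.364, 0.931, 0.0], [0.931, -0.364, -0.0], [-0.0, 0.0, -1.0]]
ft_force: [0.7, -0.3, -0.6]
opening: 42.1
finger_force: 7.1
```

play_rows:
  series:
    - [0, 0, 0, 0.12]
    - [0, 0, 0, 0.26]
    - [0, 0, 0, 0.4]
    - [0, 0, 0, 0.54]
    - [0, 0, 0, 0.68]
    - [0, 0, 0, 0.82]
    - [0, 0, 0, 0.96]
    - [0, 0, 0, 1.08]

```text
t: 12.15
eef_pos: [458.3, -197.4, 166.3]
tcp_rot: [[0.993, 0.117, 0.0], [0.117, -0.993, -0.0], [0.0, 0.0, -1.0]]
ft_force: [1.0, -0.3, -0.1]
opening: 41.7
finger_force: 7.1
```

play_rows:
  series:
    - [0, 0, 0.01, 0.117]
    - [0, 0, 0.03, 0.117]
    - [0, 0, 0.03, 0.117]
    - [0, 0, 0.03, 0.117]
    - [0, 0, 0.03, 0.117]

```text
t: 12.65
eef_pos: [458.7, -197.7, 136.8]
tcp_rot: [[1.0, 0.006, 0.001], [0.006, -1.0, -0.001], [0.001, 0.001, -1.0]]
ft_force: [-0.6, 0.2, -0.9]
opening: 41.9
finger_force: 7.1
```

Run:
```python
from h import *
s=ctrl.sense(); R=s['tcp_rot']; print(s['t'],s['eef_pos'],np.degrees(np.arctan2(R[1,0],R[0,0])),s['opening'],s['finger_force'])
w=vision.capture('wrist'); np.save('w4.npy',w,allow_pickle=True)
sd=vision.capture('side'); np.save('s4.npy',sd,allow_pickle=True)
o=np.zeros((600,800,3),np.uint8); b=lambda c:cv2.cvtColor(c['pixels'],cv2.COLOR_RGB2BGR)
a=cv2.resize(b(w),(480,300)); o[:300,:480]=a
q=cv2.resize(b(sd)[200:320,260:420],(400,300),interpolation=cv2.INTER_CUBIC); o[300:,:400]=q
q=cv2.resize(b(w)[0:150,220:420],(400,300),interpolation=cv2.INTER_CUBIC); o[300:,400:]=q
cv2.imwrite('pics/c4.png',o)
```

```text
12.65 [ 458.65846812 -197.72570238  136.75665306] 0.3456708406384131 41.91161842464965 7.105531319975853
```

View pics/c4.png

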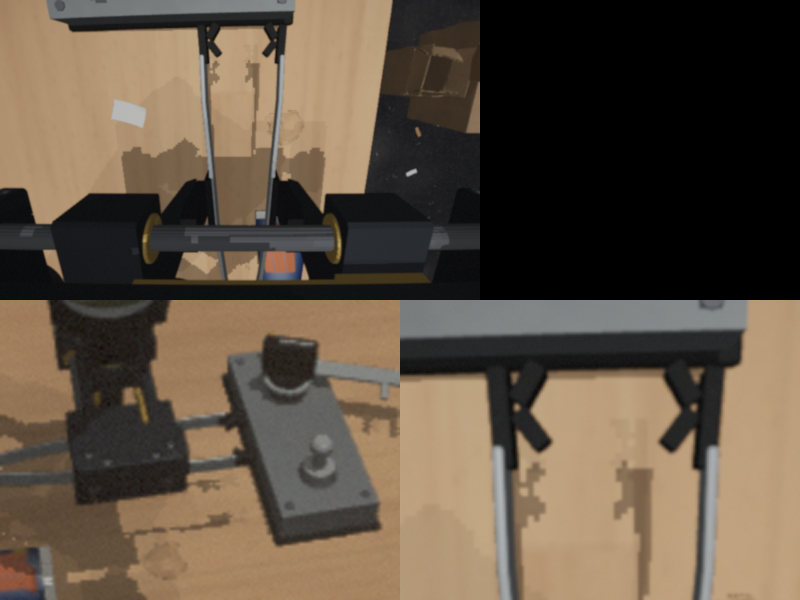

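The tongs are held level and pointing +x. The jaws are at crop (515,410) and (690,405), and the weight stands free in its well at crop (320,455). Next: the jaw midpoint in the world.

Run:
```python
from h import *
w=np.load('w4.npy',allow_pickle=True).item(); W=cloud(w); z=W[...,2]; g=w['pixels'].max(2)
for nm,(u0,u1) in {'L':(255,298),'R':(345,385)}.items():
    m=np.zeros((400,640),bool); m[22:80,u0:u1]=1; j=m&(g<60)&(z>60)&(W[...,0]>515); P=W[j]; print(nm,j.sum(),np.nanmedian(P,0).round(1),np.nanpercentile(P,[2,98],0).round(1))
    r=m&(g>=60)&(z>60)&(z<110); P=W[r]; print('rod',r.sum(),np.nanmedian(P,0).round(1))
# tongs slope: z of tongs points along x
m=(z>60)&(z<110)&(W[...,0]>470); m[:,:250]=0;m[:,400:]=0
P=W[m]; print(np.polyfit(P[:,0],P[:,2],1), [ (x0,np.median(P[abs(P[:,0]-x0)<6,2]).round(1)) for x0 in (490,510,530,545)])
```

```text
L 937 [ 549.  -180.8   85.2] [[ 540.2 -186.8   81.1]
 [ 555.5 -177.1   87. ]]
rod 217 [ 543.8 -180.7   85.2]
R 903 [ 549.1 -215.8   85.2] [[ 540.5 -219.4   80.8]
 [ 555.6 -209.9   87.1]]
rod 229 [ 544.2 -216.2   85. ]
[-5.09758296e-03  8.74326805e+01] [(490, np.float64(86.0)), (510, np.float64(86.2)), (530, np.float64(86.3)), (545, np.float64(85.3))]
```

play_rows:
  series:
    - [0.012, 0, 0, 0]
    - [0.025, 0, 0.01, 0]
    - [0.025, 0, 0.022, 0]
    - [0.025, 0, 0.032, 0]
    - [0.025, 0, 0.032, 0]
    - [0.025, 0, 0.032, 0]
    - [0.025, 0, 0.032, 0]
    - [0.025, 0, 0.032, 0]

```text
t: 13.55
eef_pos: [483.4, -197.5, 104.2]
tcp_rot: [[1.0, 0.006, 0.001], [0.006, -1.0, -0.0], [0.001, 0.0, -1.0]]
ft_force: [0.5, -0.3, 0.1]
opening: 42.0
finger_force: 7.1
```

play_rows:
  series:
    - [0.008, 0, 0, 0]
    - [0.016, 0, 0, 0]
    - [0.024, 0, 0, 0]
    - [0.031, 0, 0, 0]
    - [0.037, 0, 0, 0]
    - [0.037, 0, 0, 0]
    - [0.037, 0, 0, 0]
    - [0.037, 0, 0, 0]

```text
t: 14.35
eef_pos: [520.1, -197.1, 103.7]
tcp_rot: [[1.0, 0.006, -0.0], [0.006, -1.0, 0.0], [-0.0, -0.0, -1.0]]
ft_force: [0.3, -0.6, -0.2]
opening: 42.1
finger_force: 7.1
```

Run:
```python
from h import *
s=ctrl.sense(); print(s['t'],s['eef_pos'],s['ft_force'],s['opening'],s['finger_force'])
w=vision.capture('wrist'); W=cloud(w); z=W[...,2]; g=w['pixels'].max(2); np.save('w5.npy',w,allow_pickle=True)
m=(z>40)&(z<60)&(g<60)&(W[...,0]>595)&(W[...,0]<630)&(abs(W[...,1]+198)<30)
for k in (1,-1):
    P=W[m&(k*(W[...,1]+198)>8)]; print(len(P),np.median(P,0).round(1),np.percentile(P,[2,98],0).round(1) )
h=(z>60)&(z<72)&(abs(W[...,0]-611)<15)&(abs(W[...,1]+198)<15); P=W[h]; print('head',len(P),P.mean(0).round(1),cv2.minAreaRect(P[:,:2].astype(np.float32)))
sd=vision.capture('side')
b=lambda c:cv2.cvtColor(c['pixels'],cv2.COLOR_RGB2BGR)
o=np.hstack([cv2.resize(b(w)[0:150,220:420],(400,300),interpolation=cv2.INTER_CUBIC),cv2.resize(b(sd)[200:320,300:460],(400,300),interpolation=cv2.INTER_CUBIC)])
cv2.imwrite('pics/c5.png',o)
```

```text
14.35 [ 520.11637162 -197.11887511  103.66015835] [ 0.26092306 -0.64791333 -0.19249667] 42.06157478009805 7.1055686473846436
1042 [ 609.1 -180.3   52. ] [[ 599.6 -186.3   44.9]
 [ 616.2 -176.5   53.7]]
1024 [ 609.3 -215.1   51.8] [[ 599.9 -218.9   44.9]
 [ 616.5 -209.1   53.8]]
head 2083 [ 610.2 -198.4   66.8] ((610.6261596679688, -198.4061279296875), (16.359233856201172, 16.360929489135742), 39.25556945800781)
```

View pics/c5.png

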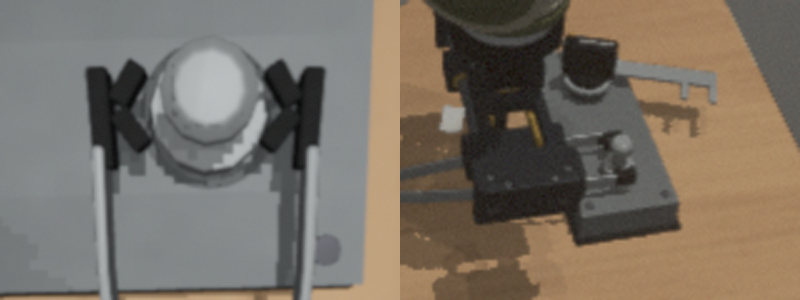

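The jaws straddle the neck below the head: V apexes at crop (125,105) and (285,105), head centre (212,88). The keeper is clear. The offset is about 0.7 mm in y. I'm correcting that and closing.

play_rows:
  series:
    - [0.0005, 0.0007, 0, 0]
    - [0.0005, 0.0007, 0, 0]
    - [0.0005, 0.0007, 0, 0]

```text
t: 14.75
eef_pos: [520.8, -197.9, 103.7]
tcp_rot: [[1.0, 0.006, -0.0], [0.006, -1.0, -0.0], [-0.0, 0.0, -1.0]]
ft_force: [-0.5, -0.3, -1.1]
opening: 42.1
finger_force: 7.1
```

play_rows:
  series:
    - [0, 0, 0, 0]
    - [0, 0, 0, 0]
    - [0, 0, 0, 0]
    - [0, 0, 0, 0]
    - [0, 0, 0, 0]
    - [0, 0, 0, 0]
    - [0, 0, 0, 0]
    - [0, 0, 0, 0]
  hand: 0.025
  newtons: 32

```text
t: 15.55
eef_pos: [520.9, -197.8, 103.7]
tcp_rot: [[1.0, 0.006, 0.0], [0.006, -1.0, -0.0], [0.0, 0.0, -1.0]]
ft_force: [0.9, -0.5, -0.6]
opening: 32.5
finger_force: 32.0
```

play_rows:
  series:
    - [0, 0, -0.003, 0]
    - [0, 0, -0.008, 0]
    - [0, 0, -0.015, 0]
    - [0, 0, -0.023, 0]
    - [0, 0, -0.033, 0]
    - [0, 0, -0.045, 0]
    - [0, 0, -0.055, 0]
    - [0, 0, -0.06, 0]

```text
t: 16.35
eef_pos: [521.1, -198.0, 165.2]
tcp_rot: [[1.0, 0.006, 0.002], [0.006, -1.0, -0.001], [0.001, 0.001, -1.0]]
ft_force: [0.2, 0.5, -1.3]
opening: 32.2
finger_force: 32.0
```

play_rows:
  series:
    - [0, 0, -0.01, 0]
    - [0, 0, -0.02, 0]
    - [0, 0, -0.03, 0]
    - [0, 0, -0.03, 0]
    - [0, 0, -0.03, 0]

```text
t: 16.85
eef_pos: [520.8, -197.8, 193.7]
tcp_rot: [[1.0, 0.006, -0.0], [0.006, -1.0, -0.0], [-0.0, 0.0, -1.0]]
ft_force: [0.8, -0.9, -1.5]
opening: 32.4
finger_force: 32.0
```

Run:
```python
from h import *
s=ctrl.sense(); print(s['t'],s['eef_pos'],s['ft_force'],s['opening'],s['finger_force'])
w=vision.capture('wrist'); sd=vision.capture('side')
W=cloud(w); z=W[...,2]
h=(z>145)&(z<170)&(abs(W[...,0]-611)<15)&(abs(W[...,1]+198)<15); P=W[h]; print('head',len(P),P.mean(0).round(1),cv2.minAreaRect(P[:,:2].astype(np.float32)))
b=lambda c:cv2.cvtColor(c['pixels'],cv2.COLOR_RGB2BGR)
o=np.hstack([cv2.resize(b(w)[0:150,220:420],(400,300),interpolation=cv2.INTER_CUBIC),cv2.resize(b(sd)[150:270,300:460],(400,300),interpolation=cv2.INTER_CUBIC)])
cv2.imwrite('pics/c6.png',o)
```

```text
16.85 [ 520.78706598 -197.83005563  193.72965026] [ 0.8170336  -0.9174773  -1.48598709] 32.42228304004502 31.996110677719116
head 2052 [ 609.8 -198.4  156.4] ((610.1972045898438, -198.4322967529297), (16.375947952270508, 16.312156677246094), 39.4481201171875)
```

View pics/c6.png

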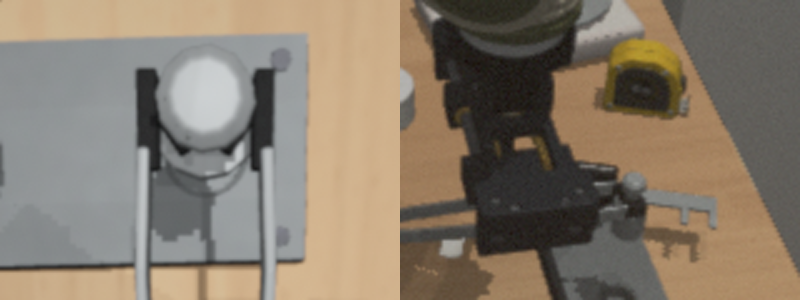

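The weight hangs upright in the closed jaws: head at crop (205,95), its top at z 156, so the underside is about 105. I'm carrying it over the pan.

play_rows:
  series:
    - [0.001, -0.006, -0.002, 0]
    - [0.002, -0.018, -0.006, 0]
    - [0.003, -0.036, -0.01, 0]
    - [0.005, -0.058, -0.01, 0]
    - [0.008, -0.082, -0.01, 0]
    - [0.011, -0.106, -0.01, 0]
    - [0.014, -0.13, -0.01, 0]
    - [0.017, -0.154, -0.01, 0]

```text
t: 17.75
eef_pos: [536.8, -41.3, 204.1]
tcp_rot: [[1.0, 0.007, 0.0], [0.007, -1.0, 0.0], [0.0, -0.0, -1.0]]
ft_force: [0.6, 0.7, -1.9]
opening: 32.5
finger_force: 32.0
```

play_rows:
  series:
    - [0.002, -0.024, 0, 0]
    - [0.004, -0.048, 0, 0]
    - [0.006, -0.072, 0, 0]
    - [0.008, -0.096, 0, 0]
    - [0.01, -0.12, 0, 0]
    - [0.012, -0.142, 0, 0]
    - [0.014, -0.16, 0, 0]
    - [0.015, -0.175, 0, 0]

```text
t: 18.55
eef_pos: [550.4, 133.6, 204.0]
tcp_rot: [[1.0, 0.007, 0.0], [0.007, -1.0, 0.0], [0.0, -0.0, -1.0]]
ft_force: [0.1, -0.3, -1.4]
opening: 32.5
finger_force: 32.0
```

play_rows:
  series:
    - [0.001, -0.012, 0, 0]
    - [0.001, -0.021, 0.002, 0]
    - [0.001, -0.028, 0.007, 0]
    - [0.001, -0.034, 0.012, 0]
    - [0.001, -0.042, 0.017, 0]
    - [0.001, -0.048, 0.02, 0]
    - [0.001, -0.051, 0.02, 0]
    - [0.001, -0.051, 0.02, 0]

```text
t: 19.35
eef_pos: [551.7, 182.6, 183.7]
tcp_rot: [[1.0, 0.006, 0.0], [0.006, -1.0, -0.0], [0.0, 0.0, -1.0]]
ft_force: [0.1, 0.4, -1.3]
opening: 32.5
finger_force: 32.0
```

play_rows:
  series:
    - [0, 0, 0, 0]
    - [0, 0, 0, 0]
    - [0, 0, 0, 0]
    - [0, 0, 0, 0]
    - [0, 0, 0, 0]
    - [0, 0, 0, 0]

```text
t: 19.95
eef_pos: [551.7, 182.3, 183.8]
tcp_rot: [[1.0, 0.006, 0.0], [0.006, -1.0, 0.0], [0.0, -0.0, -1.0]]
ft_force: [-0.4, 0.8, -1.7]
opening: 32.0
finger_force: 32.0
```

Run:
```python
from h import *
s=ctrl.sense(); print(s['t'],s['eef_pos'],s['ft_force'],s['opening'],s['finger_force'],np.abs(s['joint_vel']).max())
w=vision.capture('wrist'); sd=vision.capture('side')
for c in (w,sd):
    W=cloud(c); z=W[...,2]
    h=(z>130)&(z<165)&(W[...,0]>620)&(W[...,0]<665)&(abs(W[...,1]-182)<25); P=W[h]; print('head',len(P),P.mean(0).round(1),cv2.minAreaRect(P[:,:2].astype(np.float32)),P[:,2].max())
b=lambda c:cv2.cvtColor(c['pixels'],cv2.COLOR_RGB2BGR)
o=np.hstack([cv2.resize(b(w)[0:250,120:520],(400,250)),cv2.resize(b(sd)[80:205,280:480],(400,250),interpolation=cv2.INTER_CUBIC)])
cv2.imwrite('pics/c7.png',o)
```

```text
19.95 [551.65714171 182.3009618  183.75173296] [-0.38127152  0.84417878 -1.71245802] 32.0467691409057 31.996257305145264 0.10358094897342154
head 3620 [638.4 181.6 140.3] ((634.72265625, 181.3839111328125), (26.80391502380371, 29.294437408447266), 89.6561050415039) 149.55728199195542
head 74 [638.6 177.1 137.5] ((635.408447265625, 179.89089965820312), (28.599018096923828, 28.443025588989258), 88.59285736083984) 147.69098760139246
```

View pics/c7.png

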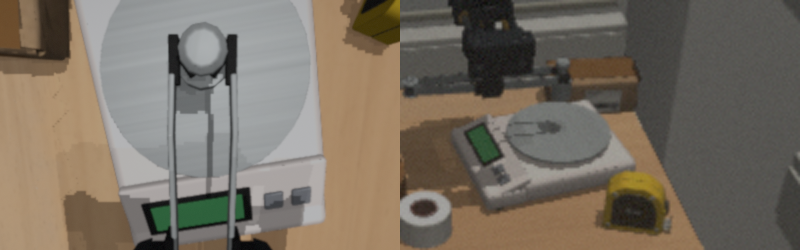

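The weight hangs upright over the middle of the pan, with the head at crop (203,45). Its underside is about 47 mm above the pan and nothing is touching. I'm handing in.

```bash
python3 -c "
from rig import ctrl; print(ctrl.job_done())"
```

```text
the job is handed in; nothing more can be done
None
```

I handed the job in at about 20 s: the keeper is open at its stop, and the weight hangs upright in the closed tongs about 47 mm above the middle of the pan; the hand-in gave no pass or fail result.

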